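Lock the instrument lid with its quarter-turn fastener

ROBOT

A 6-joint arm with a two-finger parallel gripper is mounted at the origin on the work surface. World frame = base frame: x ahead of the robot, y to its left, z up, the work surface at z = 0. Lengths are in m, angles in rad, forces in N, time in s.
With the tool pointing down it reaches from about 0.275 to 0.85 m from the base axis. Payload 5.2 kg.
Tool frame: the origin (TCP) lies midway between the tips of the shut fingers; the grasp point (between the pads) lies 19 mm behind it; z points along the fingers, x is the direction in which the jaws open and shut, and the axes are right-handed (so a half turn about z gives the same grasp; the last joint's range is limited). The gripper opens to 85 mm and grips with 20 to 120 N. Pads are 22 mm wide; open, the fingers measure 114 mm over their backs; the gripper's body (76 mm by 85 mm) begins 54 mm behind the grasp point. The pads swing forward as they close: fully open they stand 13 mm farther back than shut.
Start: joints at [-1.529, 0.259, 1.535, -0, 1.348, -0.203], TCP at [0.133, -0.534, 0.231] pointing down, gripper open.
Joint ranges: [-3.14, 3.14], [-0.91, 2.08], [0.19, 2.58], [-1.22, 4.36], [0.22, 2.71], [-3.12, 3.12]. Speed limits (rad/s): [2.57, 2.57, 3.14, 3.14, 3.14, 3.14].

INTERFACE

Orientations are given as a 3x3 rotation matrix whose columns are the frame's x, y, z axes.
In Python, from workcell import bot, vision gives the robot as it stands.
- The arm moves only by the tool apply_moves, never from a script. Its argument "moves" is a list that holds one entry, the list of rows, each a list of 7 numbers: the turn, a rotation vector about the tool's x, y, z in degrees, then the shift along the tool's x, y, z in mm, then the opening, from 0 (shut) to 1 (fully open). A call has 1 to 12 rows; each row is the pose to reach, as a shift and turn from the pose measured when the call began, along the tool's axes at that moment; what a row does not reach only later rows make up. A row lasts 1/8 s, in which the tool goes at most 62.5 mm and 10.7 degrees, less where a joint would pass 70% of its speed; a pose out of reach is approached as far as the arm can. A call with a gripper value outside its range is refused whole. The fingers move at their own pace and stop on an object; "squeeze" is the grip in N (left out, the last holds). Time passes only in rows, so rows that repeat a pose let the fingers close. It gives the time, the measured TCP pose, the force and the opening at its end, in the units of the state.
- bot.get_state(): the state, without advancing time (a new reading comes with each control period).
- vision.read_camera(name): name is "side" or "top"; returns a dict with "img" (384x512x3 uint8, blue, green, red), "vertical_fov" (degrees; the focal length in pixels is half the picture's height over the tangent of half this angle, whatever the lens; pixels are square), "cx", "cy" (the principal point, pixels), "view" (4x4, takes a point from world to camera coordinates). Camera axes: x right, y down, z forward; pixel columns grow to the right and rows downward; lengths in m; the calibration is good to about 2 mm. A picture is of the moment at which its call begins. There is no depth.
- bot.hand_in(): hands the job in, once; it reports no verdict.
Trained networks look in a picture, given as the dict that the camera call returned (one of the last four; its "shot" number tells which), for a name from the list of things; names that differ only in an ending like _2 or _b are one class to them, and where a whole thing is asked for, a point or a joint stands for the part that bears it (a point fixed in the world has none). Each returns a list of dicts, best first, with "p" (0 to 1); they miss things now and then, are a little off and sometimes report something else, mostly with a low value. They report only what shows in the picture. A call takes as long as a camera call. They do not tell look-alikes from the thing itself.
- vision.look_for(picture, target): "point" ([x, y, z] in m, in world coordinates, good to about 4 mm: the middle of the surface that is visible of it).
- vision.landmark_of(picture, target): "point" ([x, y, z] in m, in world coordinates, good to about 4 mm: a listed point, or the origin of a listed thing).
The state is a dict: "t": time; "qpos": joint angles; "joint_velocities": joint speeds; "effort": joint torques, N m; "position": TCP position; "eef_rot": TCP orientation; "ft_force": force on the tool from outside, world axes, zero at the start; "ft_torque": the same for the moment, N m; "width": finger opening in m.
Only numpy, scipy, OpenCV 4.12 (cv2) and the standard library are available. Lean on these libraries where they do the work, as an engineer would, in place of code of your own. Each camera call takes 0.05 s, during which the arm holds its last target. There are 200 camera calls.

TASK

Take the quarter-turn fastener out of its kit block, pass its T-head through the slot of the steel receptacle on the instrument's lid, push it down against the spring and turn it a quarter turn, either way, so that it springs back up and locks crosswise to the slot. The receptacle floats a few millimetres on the lid, so feel for the slot and press gently, without force. Let go of the fastener, and leave the meter, the parts box and the screwdriver where they are.

Things in the scene. Friction and masses are not known exactly. Their poses are not given: they have to be found in the camera images.
- fastener: Upright fastener, 61 mm tall, 60 g. Origin: centre of the T-head's underside; z up, x along the T-head. T-head bar 30 (x) by 8 (y) by 7 mm (z 0 to 7); round shaft 8 mm thick (z 7 to 28); flange 22 mm across (z 28 to 31); black plastic wing grip 36 (x) by 14 (y) mm (z 31 to 61), to be pinched across its 14 mm. The same after a half turn.
- stand: Grey kit block, fixed, 60 by 50 by 45 mm high; origin at the centre of its underside. The fastener hangs in its 36 by 13 mm slot (along the block's x), the flange resting on the block's top, so that the fastener's origin is 17 mm above the table.
- case: White closed instrument case, fixed, 180 (x) by 230 (y) by 80 mm high; origin at the centre of its underside, z up. On the middle of its lid lies the receptacle, a steel plate 76 (x) by 70 (y) by 9 mm with a through slot 34 mm long along the case's x and 12 mm wide, mouth bevelled 1.5 mm.
- slot_nominal (a point): Point on the case's axis, 89 mm above its underside, level with the receptacle's top face: where the slot's centre would be if the receptacle were centred. The receptacle floats: it may lie up to 7 mm off either way along the case's x and y, its true place is not reported; it does not turn, and slides under a sideways push of 4 to 6 N. Axes as the case's.
- pad_rest (a point): Point on the case's axis, 80 mm above its underside: level of the plate's underside and of the spring pad's top at rest. The pad pushes the T-head up with 2.4 N plus 0.8 N per mm pressed and bottoms after 12 mm (hard). The head turns freely, either way, once its top is under this level: fastener origin 7 to 12 mm below it. Over 30 N (all contacts summed) is too much.
- locked (a point): Point on the case's axis, 77 mm above its underside: height of the fastener's origin once locked. The plate's underside has a crosswise groove along the case's y, 15 mm wide and 4 mm deep; after a quarter turn, let up or let go, and the damped spring lifts the T-head into it, fastener x along the case's y.
- meter: Hand-held yellow and black multimeter lying on the mat, 85 by 175 by 46 mm high, origin at the centre of its underside. Leave alone.
- parts_box: Clear open plastic parts box, 100 by 80 by 35 mm, origin at the centre of its underside. Leave alone.
- screwdriver: Screwdriver lying on the mat to the left. Leave alone.
Not all that is in view belongs to the job. Leave any pink or yellow look-alike of the fastener alone.

How it is judged:
By the outcome, as a careful person would: the job done as asked, in the order asked, and still so for the second after the job is handed in, with the robot touching nothing.
It also fails if it takes over 72 s, if anything falls off the work surface, if the arm or the gripper's body presses on something with over 40 N, if the wrist force passes 120 N, or if a joint passes its speed limit or range.

## Working session

There is one attempt and no reset: what is moved stays moved. The work goes in short steps, Python scripts to look and compute and a tool call to move; the robot and the scene stay as the last step left them, time stands still between calls to the robot, and variables do not carry over. Pictures are saved under pics/ and viewed, about 8 in all and at most 12, crops included, and the job is handed in when it is done.

Besides the shell and the picture viewer there is one more tool, called after "Emit:" as name([rows], argument=value, ...), one row to a line, values as JSON. apply_moves: Moves the arm, as the interface text tells. Its arguments: {"type":"object","properties":{"moves":{"type":"array"},"squeeze":{"type":"number"}},"required":["moves"]}

```bash
ls; mkdir -p pics
cat > h.py <<'E'
import numpy as np, cv2
from workcell import bot, vision
def K(p):
    f=p["img"].shape[0]/2/np.tan(np.radians(p["vertical_fov"])/2)
    return f
def proj(p,X):
    c=p["view"]@np.append(X,1); f=K(p); return np.array([p["cx"]+f*c[0]/c[2],p["cy"]+f*c[1]/c[2]])
def onplane(p,u,v,z):
    f=K(p); R=p["view"][:3,:3]; t=p["view"][:3,3]
    C=-R.T@t; d=R.T@np.array([(u-p["cx"])/f,(v-p["cy"])/f,1]); return C+d*(z-C[2])/d[2]
E
python3 - <<'E'
from h import *
ps={n:vision.read_camera(n) for n in("top","side")}
cv2.imwrite("pics/a.png",np.vstack([ps["top"]["img"],ps["side"]["img"]])[:, :])
for n in ps: cv2.imwrite(f"pics/{n}0.png",ps[n]["img"])
np.set_printoptions(precision=3,suppress=True)
for n,p in ps.items():
    print(n,K(p),-p["view"][:3,:3].T@p["view"][:3,3])
    for t in("fastener","stand","case","slot_nominal"):
        print(t,[(np.round(d["point"],3),round(d["p"],2),proj(p,d["point"]).round()) for d in vision.landmark_of(p,t)[:4]])
print(bot.get_state())
E
```

```text
pics
top 490.8792466286851 [0.501 0.029 1.311]
fastener [(array([ 0.494, -0.268,  0.014]), 0.67, array([375., 233.])), (array([ 0.468, -0.168, -0.   ]), 0.6, array([336., 241.])), (array([ 0.399, -0.278,  0.   ]), 0.56, array([377., 269.])), (array([ 0.524, -0.361, -0.001]), 0.51, array([409., 222.]))]
stand []
case [(array([0.506, 0.055, 0.001]), 0.64, array([252., 225.]))]
slot_nominal [(array([0.503, 0.055, 0.093]), 0.8, array([252., 226.]))]
side 479.5383191337413 [0.088 0.592 0.979]
fastener [(array([0.502, 0.06 , 0.086]), 0.74, array([281., 207.])), (array([ 0.523, -0.361,  0.001]), 0.69, array([368., 134.])), (array([ 0.401, -0.275, -0.002]), 0.52, array([388., 172.])), (array([ 0.47 , -0.168,  0.001]), 0.46, array([344., 181.]))]
stand [(array([ 0.496, -0.266, -0.002]), 0.97, array([357., 157.]))]
case [(array([ 0.502,  0.058, -0.   ]), 0.76, array([280., 228.]))]
slot_nominal [(array([0.501, 0.059, 0.088]), 0.74, array([281., 206.]))]
{'t': 0.5, 'qpos': array([-1.529,  0.259,  1.535, -0.   ,  1.348, -0.203]), 'joint_velocities': array([-0.001, -0.002, -0.002,  0.   ,  0.001,  0.   ]), 'effort': array([ -0.002, -44.553, -29.065,  -0.   ,   0.002,  -0.   ]), 'position': array([ 0.133, -0.534,  0.231]), 'eef_rot': array([[ 0.242, -0.97 , -0.   ],
       [-0.97 , -0.242,  0.   ],
       [-0.   , -0.   , -1.   ]]), 'ft_force': array([1.117, 0.503, 0.406]), 'ft_torque': array([-0.015,  0.032,  0.036]), 'width': 0.08538756534548762}
```

Run:
```python
import cv2,numpy as np
a=cv2.imread("pics/top0.png");b=cv2.imread("pics/side0.png")
c1=cv2.resize(a[180:300,300:460],(800,600),interpolation=cv2.INTER_CUBIC)
cv2.imwrite("pics/topcrop.png",c1)
```

```text
(no output)
```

View pics/side0.png

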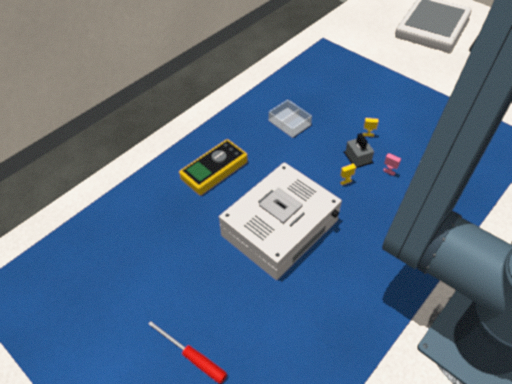

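View pics/top0.png

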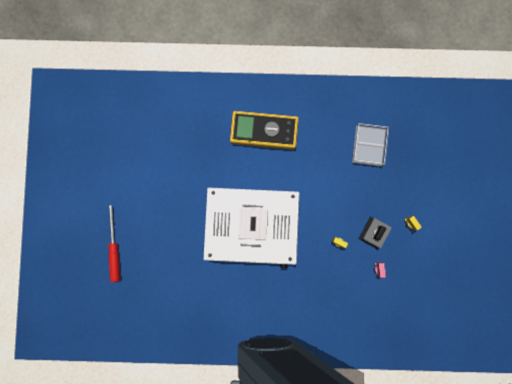

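The top view shows the black-gripped fastener in the grey block at (376,233). Its look-alikes are yellow at (341,243) and (413,224), and pink at (380,270). The side view shows the same, with the fastener at (361,141). I choose the black one and check it in a crop.

View pics/topcrop.png

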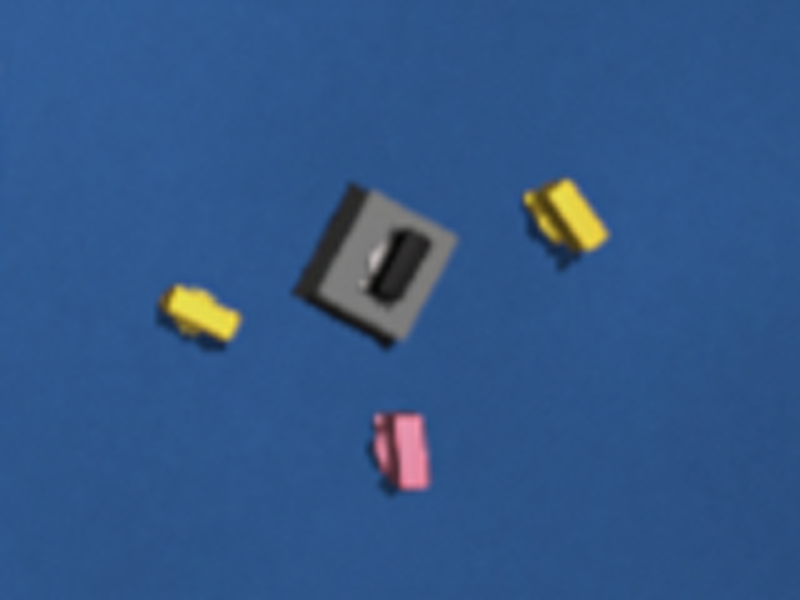

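```bash
cat > m.py <<'E'
from h import *
np.set_printoptions(precision=4,suppress=True)
p=vision.read_camera("top"); g=cv2.cvtColor(p["img"],cv2.COLOR_BGR2HSV)
# block: low saturation, in window
def blob(mask,x0,x1,y0,y1,z,name):
    m=np.zeros_like(mask); m[y0:y1,x0:x1]=mask[y0:y1,x0:x1]
    n,l,s,c=cv2.connectedComponentsWithStats(m); 
    i=1+np.argmax(s[1:,4]); ys,xs=np.nonzero(l==i)
    W=np.array([onplane(p,u,v,z)[:2] for u,v in zip(xs,ys)],np.float32)
    r=cv2.minAreaRect(W*1000); print(name,s[i],"rect",r,"mean",W.mean(0)*1000)
    ev,V=np.linalg.eigh(np.cov(W.T)); print("  axis deg",np.degrees(np.arctan2(V[1,1],V[0,1])),"std",np.sqrt(ev)*1000)
S=g[...,1].astype(int);V=g[...,2].astype(int)
blob(((S<90)&(V>25)|(V<60)).astype(np.uint8),358,396,212,254,.045,"block")
blob((V<50).astype(np.uint8),366,388,220,246,.061,"grip")
blob((V<75).astype(np.uint8),244,262,212,238,.089,"slot")
blob((V>185).astype(np.uint8),195,310,180,275,.08,"case")
print(V[208:244,236:270:1].tolist().__str__().replace("], [","\n"))
E
python3 m.py
```

```text
block [359 217  32  32 607] rect ((493.9752197265625, -260.6590881347656), (60.57059097290039, 66.67668151855469), 62.745201110839844) mean [ 494.006  -260.6601]
  axis deg 144.9100299327704 std [17.25   19.0038]
grip [374 226  12  14  92] rect ((493.19476318359375, -267.952880859375), (16.857250213623047, 36.525508880615234), 64.05758666992188) mean [ 494.2989 -268.0505]
  axis deg 150.81310837717558 std [ 4.6599 10.7028]
slot [251 218   4  12  43] rect ((509.0581359863281, 53.068092346191406), (27.263975143432617, 7.451789855957031), 1.512423038482666) mean [508.0551  52.6075]
  axis deg 177.77713335942866 std [2.5856 8.5114]
case [ 204  188   95   76 6020] rect ((505.3968811035156, 56.74009323120117), (230.64645385742188, 179.9303436279297), 88.77831268310547) mean [504.8863  57.0165]
  axis deg 88.48290464296699 std [53.5806 66.238 ]
[[231, 231, 231, 231, 229, 227, 227, 230, 231, 230, 230, 231, 231, 230, 230, 224, 223, 223, 223, 228, 231, 232, 232, 231, 221, 216, 227, 231, 231, 231, 230, 231, 231, 231
231, 231, 231, 230, 227, 225, 225, 228, 230, 229, 228, 229, 230, 228, 227, 224,
[... 5086 characters left out ...]
05, 223, 230, 231, 231
231, 232, 230, 230, 231, 231, 231, 231, 231, 231, 231, 231, 231, 231, 231, 230, 231, 231, 230, 215, 203, 207, 209, 208, 209, 210, 210, 214, 216, 217, 226, 231, 231, 231
231, 231, 231, 232, 232, 232, 232, 232, 232, 232, 232, 232, 232, 231, 231, 231, 231, 232, 231, 231, 231, 231, 231, 231, 231, 231, 231, 231, 231, 230, 231, 231, 231, 231
231, 231, 231, 232, 231, 231, 232, 232, 232, 232, 231, 232, 232, 232, 232, 232, 232, 232, 232, 232, 232, 232, 233, 232, 233, 232, 231, 232, 231, 231, 231, 231, 231, 231
231, 231, 232, 230, 209, 194, 208, 212, 210, 210, 214, 228, 232, 232, 232, 232, 232, 232, 232, 233, 233, 233, 232, 232, 232, 232, 232, 231, 231, 231, 231, 231, 231, 231]]
```

The crop confirms the black-gripped fastener in the grey block. The block's top corners are at crop (370,188), (458,238), (405,340) and (318,290), and the middle of the grip top is at about (401,266).

```bash
cat >> h.py <<'E'
from scipy.spatial.transform import Rotation as Ro
def plan(pos,yaw):
    s=bot.get_state(); R=np.array(s["eef_rot"]); c,si=np.cos(np.radians(yaw)),np.sin(np.radians(yaw))
    T=np.array([[c,si,0],[si,-c,0],[0,0,-1]])
    print("rotvec",np.degrees(Ro.from_matrix(R.T@T).as_rotvec()).round(2),"shift mm",(R.T@(np.array(pos)-s["position"])*1000).round(1),"t",s["t"],"F",np.round(s["ft_force"],1),"w",round(s["width"],4))
E
cat > m2.py <<'E'
from h import *
np.set_printoptions(precision=4,suppress=True)
p=vision.read_camera("top"); q=vision.read_camera("side")
c=lambda U,V:(300+(U+.5)/5-.5,180+(V+.5)/5-.5)
B=np.array([onplane(p,*c(*x),.045)[:2] for x in[(370,188),(458,238),(405,340),(318,290)]])
print("block",B.mean(0),[ (np.hypot(*(B[i]-B[i-1])),np.degrees(np.arctan2(*(B[i]-B[i-1])[::-1]))) for i in range(4)])
print("grip",onplane(p,*c(401,266),.078),"flange/block side")
V=cv2.cvtColor(p["img"],cv2.COLOR_BGR2GRAY)
print("slot top",onplane(p,252.6,223.5,.089))
# side: slot
b=q["img"][180:230,250:312]; cv2.imwrite("pics/sidecrop.png",np.hstack([cv2.resize(b,None,fx=7,fy=7,interpolation=cv2.INTER_CUBIC),cv2.resize(q["img"][125:175,340:382],None,fx=7,fy=7,interpolation=cv2.INTER_CUBIC)]))
# case yaw/centre from top contour
g=cv2.cvtColor(p["img"],cv2.COLOR_BGR2HSV); m=np.zeros_like(V); m[180:275,195:310]=((g[...,1]<60)&(g[...,2]>170))[180:275,195:310]
cs=max(cv2.findContours(m,0,cv2.CHAIN_APPROX_NONE)[0],key=cv2.contourArea)[:,0]
W=np.array([onplane(p,*x,.08)[:2] for x in cs],np.float32)*1000
h=cv2.convexHull(W); r=cv2.minAreaRect(h); print("case",r)
for x in [(.494,-.268,.045),(.508,.054,.089)]: print(proj(q,x))
plan([.494,-.268,.15],-120)
E
python3 m2.py
```

```text
block [ 0.4948 -0.2665] [(np.float64(0.05905959518757209), np.float64(-26.32015830950807)), (np.float64(0.0515416187982569), np.float64(-118.38407939023308)), (np.float64(0.05919724755702393), np.float64(153.09628765867484)), (np.float64(0.05094418636293438), np.float64(61.440236497586405))]
grip [ 0.494  -0.2654  0.078 ] flange/block side
slot top [0.5091 0.0528 0.089 ]
case ((504.803466796875, 56.44628143310547), (231.2600860595703, 181.10450744628906), 88.77879333496094)
[360.6659 145.1806]
[280.4699 203.5359]
rotvec [-0.    0.   44.03] shift mm [-170.2 -414.3   81.3] t 0.65 F [ 0.3  0.4 -0.4] w 0.0855
```

View pics/sidecrop.png

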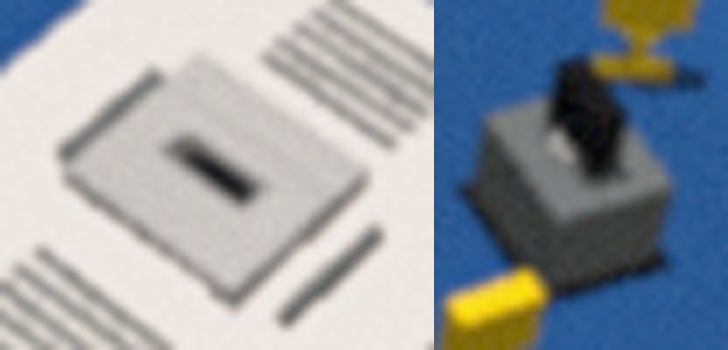

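The side crop shows the slot centre at about (280.2,203.6), which matches the top-view estimate projected into it (280.5,203.5). The fastener is seated in its block. Moving above it now.

```bash
python3 -c "
from h import *
plan([.4945,-.266,.12],-117.5)"
```

```text
rotvec [-0.    0.   41.53] shift mm [-172.1 -415.2  111.3] t 0.65 F [ 0.3  0.4 -0.4] w 0.0855
```

Emit:
apply_moves([
  [[0,0,4,-17,-42,5,0.6],[0,0,8,-34,-83,10,0.6],[0,0,12,-52,-125,20,0.6],[0,0,17,-69,-166,30,0.6],[0,0,21,-86,-208,40,0.6],[0,0,25,-103,-249,55,0.6],[0,0,29,-120,-291,70,0.6],[0,0,33,-138,-332,85,0.6],[0,0,37.5,-155,-374,100,0.6],[0,0,41.5,-172,-415,111,0.6],[0,0,41.5,-172,-415,111,0.6],[0,0,41.5,-172,-415,111,0.6]],
], squeeze=25)

```text
t: 2.15
position: [0.4941, -0.2663, 0.1203]
eef_rot: [[-0.46, -0.888, -0.0], [-0.888, 0.46, -0.0], [0.0, 0.0, -1.0]]
ft_force: [-0.8, 0.3, 0.2]
width: 0.0514
```

```bash
cat > look.py <<'E'
import sys
from h import *
# args: name cam centre(xyz) half-size px
n,cam,x,y,z,h=sys.argv[1],sys.argv[2],*map(float,sys.argv[3:7])
p=vision.read_camera(cam); u,v=proj(p,[x,y,z]).astype(int); h=int(h)
c=p["img"][max(0,v-h):v+h,max(0,u-h):u+h]; print("crop origin",max(0,u-h),max(0,v-h),"scale",600//(2*h),"proj",proj(p,[x,y,z]))
cv2.imwrite(f"pics/{n}.png",cv2.resize(c,None,fx=600//(2*h),fy=600//(2*h),interpolation=cv2.INTER_CUBIC))
s=bot.get_state();print(s["position"].round(4),s["qpos"].round(2))
E
python3 look.py b side .4945 -.266 .09 40; python3 -c "
from h import *
plan([.4945,-.266,.052],-117.5)"
```

```text
crop origin 322 93 scale 7 proj [362.73861568 133.49449088]
[ 0.4938 -0.2667  0.1206] [-0.69  0.38  1.66 -0.    1.11  1.36]
rotvec [-0.01 -0.03  0.04] shift mm [-1.  -0.2 68.6] t 2.2 F [-0.2  1.2 -0.5] w 0.0512
```

View pics/b.png

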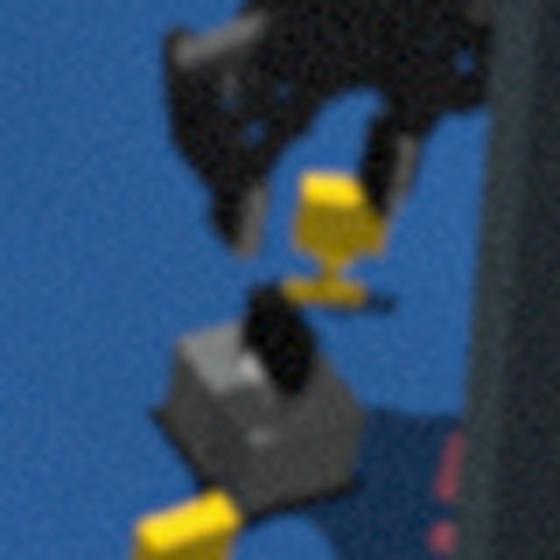

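The fingers straddle the grip, which sits at crop (280,340). Descending, then closing.

Emit:
apply_moves([
  [[0,0,0,-1,0,20,0.6],[0,0,0,-1,0,40,0.6],[0,0,0,-1,0,55,0.6],[0,0,0,-1,0,64,0.6],[0,0,0,-1,0,68,0.6],[0,0,0,-1,0,68,0.3],[0,0,0,-1,0,68,0.2],[0,0,0,-1,0,68,0.1],[0,0,0,-1,0,68,0.05],[0,0,0,-1,0,68,0.05],[0,0,0,-1,0,68,0.05],[0,0,0,-1,0,68,0.05]],
], squeeze=25)

```text
t: 3.7
position: [0.4947, -0.2661, 0.0532]
eef_rot: [[-0.461, -0.887, 0.001], [-0.887, 0.461, -0.001], [0.001, -0.001, -1.0]]
ft_force: [-0.0, 0.2, 6.3]
width: 0.0132
```

Emit:
apply_moves([
  [[0,0,0,0,0,-10,0.05],[0,0,0,0,0,-30,0.05],[0,0,0,0,0,-55,0.05],[0,0,0,0,0,-80,0.05],[0,0,0,0,0,-110,0.05],[0,0,0,0,0,-130,0.05],[0,0,0,0,0,-130,0.05]],
], squeeze=40)

```text
t: 4.58
position: [0.4953, -0.2666, 0.1849]
eef_rot: [[-0.461, -0.887, 0.004], [-0.887, 0.461, -0.004], [0.001, -0.005, -1.0]]
ft_force: [0.2, 0.5, -0.9]
width: 0.0133
```

```bash
python3 -c "
from h import *
plan([.509,.053,.185],-91.3)"
```

```text
rotvec [ -0.25  -0.15 -26.15] shift mm [-289.9  135.2   -1.1] t 4.575 F [ 0.2  0.5 -0.9] w 0.0133
```

Emit:
apply_moves([
  [[0,0,-3,-32,15,0,0.05],[0,0,-6,-64,30,0,0.05],[0,0,-9,-96,45,0,0.05],[0,0,-12,-128,60,0,0.05],[0,0,-15,-160,75,0,0.05],[0,0,-18,-192,90,0,0.05],[0,0,-21,-224,105,0,0.05],[0,0,-24,-256,120,0,0.05],[-0.3,-0.2,-26.2,-280,131,0,0.05],[-0.3,-0.2,-26.2,-290,135,-1,0.05],[-0.3,-0.2,-26.2,-290,135,-1,0.05],[-0.3,-0.2,-26.2,-290,135,-1,0.05]],
])

```text
t: 6.08
position: [0.5091, 0.0522, 0.1846]
eef_rot: [[-0.023, -1.0, -0.001], [-1.0, 0.023, 0.001], [-0.001, 0.001, -1.0]]
ft_force: [-0.0, -0.9, 0.0]
width: 0.0132
```

```bash
python3 look.py c side .509 .053 .12 40; python3 -c "
from h import *
p=vision.read_camera('side')
x=np.array(bot.get_state()['position'])
for t in ('fastener',):
  print([(np.round(d['point'],3),round(d['p'],2)) for d in vision.landmark_of(p,t)[:3]])
for d in ((0,0,-.0362),(.015,0,-.0362),(-.015,0,-.0362)): print(proj(p,x+d))
plan([.509,.053,.130],-91.3)"
```

```text
crop origin 240 154 scale 7 proj [280.78320899 194.79292458]
[0.5092 0.0521 0.1847] [-0.12  0.23  1.69  0.    1.22  1.48]
[(array([ 0.47 , -0.163, -0.   ]), 0.75), (array([ 0.519, -0.36 , -0.001]), 0.61), (array([ 0.401, -0.276, -0.001]), 0.6)]
[281.31282468 186.57067374]
[276.20865172 183.17864687]
[286.47952968 190.00425687]
rotvec [ 0.04  0.06 -0.04] shift mm [-0.8  0.2 54.8] t 6.225 F [ 0.2  0.1 -1.1] w 0.0136
```

View pics/c.png

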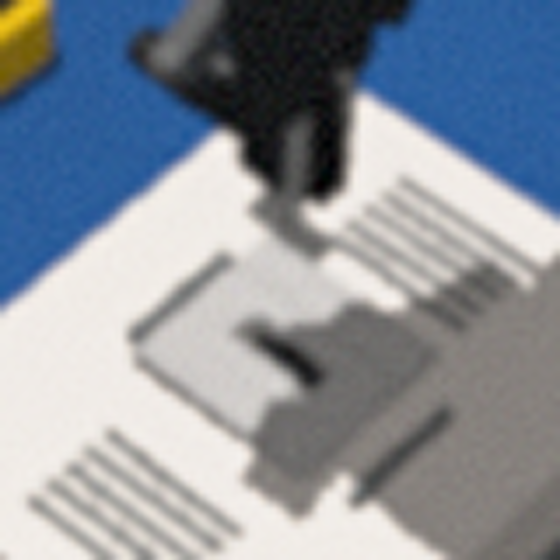

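The T-head bar runs from crop (255,200) to (325,245), matching the predicted ends, and the slot is at (283,355) as expected. Descending.

Emit:
apply_moves([
  [[0,0,0,-0.8,0,25,0.05],[0,0,0,-0.8,0,45,0.05],[0,0,0,-0.8,0,54,0.05],[0,0,0,-0.8,0,56,0.05],[0,0,0,-0.8,0,58,0.05],[0,0,0,-0.8,0,60,0.05],[0,0,0,-0.8,0,61,0.05],[0,0,0,-0.8,0,61,0.05]],
])

```text
t: 7.22
position: [0.5092, 0.053, 0.1239]
eef_rot: [[-0.023, -1.0, -0.001], [-1.0, 0.023, 0.001], [-0.001, 0.001, -1.0]]
ft_force: [-0.1, -0.8, -0.5]
width: 0.0133
```

```bash
python3 -c "
from h import *
plan([.509,.053,.122],-91.3);print(bot.get_state()['position'])"
```

```text
rotvec [ 0.03  0.05 -0.03] shift mm [0.  0.2 1.9] t 7.225 F [-0.1 -0.8 -0.5] w 0.0133
[0.50924589 0.0530259  0.12392307]
```

Emit:
apply_moves([
  [[0,0,0,0,0,1,0.05],[0,0,0,0,0,2,0.05],[0,0,0,0,0,3,0.05],[0,0,0,0,0,4,0.05],[0,0,0,0,0,5,0.05],[0,0,0,0,0,5,0.05]],
])

```text
t: 7.98
position: [0.5092, 0.0531, 0.1188]
eef_rot: [[-0.023, -1.0, -0.001], [-1.0, 0.023, 0.001], [-0.001, 0.001, -1.0]]
ft_force: [0.2, -0.5, -0.2]
width: 0.013
```

Emit:
apply_moves([
  [[0,0,0,0,0,1,0.05],[0,0,0,0,0,2,0.05],[0,0,0,0,0,3,0.05],[0,0,0,0,0,4,0.05],[0,0,0,0,0,5,0.05],[0,0,0,0,0,6,0.05],[0,0,0,0,0,6,0.05]],
])

```text
t: 8.85
position: [0.5093, 0.0531, 0.1129]
eef_rot: [[-0.023, -1.0, -0.0], [-1.0, 0.023, 0.001], [-0.001, 0.0, -1.0]]
ft_force: [-0.9, 0.0, 3.7]
width: 0.0131
```

Emit:
apply_moves([
  [[0,0,0,0,0,1,0.05],[0,0,0,0,0,2,0.05],[0,0,0,0,0,3,0.05],[0,0,0,0,0,4,0.05],[0,0,0,0,0,5,0.05],[0,0,0,0,0,6,0.05],[0,0,0,0,0,6.5,0.05],[0,0,0,0,0,6.5,0.05]],
])

```text
t: 9.85
position: [0.5094, 0.0531, 0.107]
eef_rot: [[-0.023, -1.0, 0.0], [-1.0, 0.023, 0.001], [-0.001, -0.0, -1.0]]
ft_force: [-2.9, 0.6, 8.9]
width: 0.0132
```

Emit:
apply_moves([
  [[0,0,-3,0,0,0.6,0.05],[0,0,-7,0,0,0.6,0.05],[0,0,-11,0,0,0.6,0.05],[0,0,-15,0,0,0.6,0.05],[0,0,-20,0,0,0.6,0.05],[0,0,-25,0,0,0.6,0.05],[0,0,-30,0,0,0.6,0.05],[0,0,-35,0,0,0.6,0.05],[0,0,-40,0,0,0.6,0.05],[0,0,-40,0,0,0.6,0.05]],
])

```text
t: 11.1
position: [0.5109, 0.0529, 0.1075]
eef_rot: [[0.626, -0.78, 0.004], [-0.78, -0.626, 0.0], [0.002, -0.003, -1.0]]
ft_force: [-0.9, 0.2, 7.9]
width: 0.0132
```

```bash
python3 -c "
from h import *
plan([.5093,.0530,.107],-1.3);print(bot.get_state()['ft_torque'])"
```

```text
rotvec [ -0.12  -0.18 -49.97] shift mm [-1.1  1.2  0.5] t 11.1 F [-0.9  0.2  7.9] w 0.0132
[0.02119341 0.05849178 0.00602744]
```

Emit:
apply_moves([
  [[0,0,-4,0,0,0.8,0.05],[0,0,-9,-0.3,0.3,1,0.05],[0,0,-14,-0.6,0.6,1,0.05],[0,0,-19,-0.6,0.6,1,0.05],[0,0,-24,-0.6,0.6,1,0.05],[0,0,-29,-0.6,0.6,1,0.05],[0,0,-34,-0.6,0.6,1,0.05],[0,0,-39,-0.6,0.6,1,0.05],[0,0,-44,-0.6,0.6,1,0.05],[0,0,-48,-0.6,0.6,1,0.05],[0,0,-50,-0.6,0.6,1,0.05],[0,0,-50,-0.6,0.6,1,0.05]],
])

```text
t: 12.6
position: [0.5116, 0.0529, 0.1076]
eef_rot: [[1.0, -0.022, 0.007], [-0.022, -1.0, 0.0], [0.007, -0.0, -1.0]]
ft_force: [0.5, 0.9, 9.3]
width: 0.0129
```

```bash
python3 -c "
from h import *
plan([.5095,.0530,.1132],-1.3);print(bot.get_state()['ft_torque'],bot.get_state()['qpos'])"
```

```text
rotvec [-0.02 -0.41  0.04] shift mm [-2.1 -0.1 -5.6] t 12.6 F [0.5 0.9 9.3] w 0.0129
[0.06402898 0.06468704 0.05870147] [-1.14893892e-01  3.11361224e-01  1.79357483e+00  1.23214050e-03
  1.02954459e+00 -9.36087682e-02]
```

Emit:
apply_moves([
  [[0,-0.4,0,0,0,-1,0.05],[0,-0.4,0,0,0,-2,0.05],[0,-0.4,0,0,0,-3,0.05],[0,-0.4,0,0,0,-4,0.05],[0,-0.4,0,0,0,-5,0.05],[0,-0.4,0,0,0,-5.5,0.05],[0,-0.4,0,0,0,-5.5,0.05]],
])

```text
t: 13.48
position: [0.5119, 0.0529, 0.1131]
eef_rot: [[1.0, -0.022, 0.001], [-0.022, -1.0, 0.0], [0.001, -0.0, -1.0]]
ft_force: [0.2, -0.4, 3.8]
width: 0.0131
```

Emit:
apply_moves([
  [[0,0,0,0,0,-0.3,0.05],[0,0,0,0,0,-0.3,0.25],[0,0,0,0,0,-0.3,0.4],[0,0,0,0,0,-0.3,0.5],[0,0,0,0,0,-0.3,0.5],[0,0,0,0,0,-0.3,0.5]],
], squeeze=20)

```text
t: 14.22
position: [0.5118, 0.0528, 0.1134]
eef_rot: [[1.0, -0.022, 0.001], [-0.022, -1.0, 0.0], [0.001, -0.0, -1.0]]
ft_force: [0.0, 0.3, 0.3]
width: 0.0426
```

Emit:
apply_moves([
  [[0,0,0,0,0,-15,0.5],[0,0,0,0,0,-40,0.5],[0,0,0,0,0,-80,0.5],[0,0,0,0,0,-120,0.5],[0,0,0,0,50,-150,0.5],[0,0,0,0,100,-150,0.5],[0,0,0,0,150,-150,0.5],[0,0,0,0,200,-150,0.5],[0,0,0,0,250,-150,0.5],[0,0,0,0,250,-150,0.5]],
])

```text
t: 15.48
position: [0.506, -0.2006, 0.2641]
eef_rot: [[1.0, -0.027, 0.001], [-0.027, -1.0, -0.001], [0.001, 0.001, -1.0]]
ft_force: [-0.5, 1.4, 0.3]
width: 0.0427
```

```bash
python3 look.py d top .509 .053 .12 30; python3 look.py e side .509 .053 .12 30
python3 - <<'E'
import cv2,numpy as np
cv2.imwrite('pics/de.png',cv2.resize(np.hstack([cv2.imread('pics/d.png'),cv2.imread('pics/e.png')]),(800,400)))
E
python3 -c "
from h import *
p=vision.read_camera('top');q=vision.read_camera('side')
for n,z in(('gripz',.138),('flangez',.105)):
  print(n,proj(p,[.51,.053,z]),proj(q,[.51,.053,z]))
for a in (p,q):print([(np.round(d['point'],3),round(d['p'],2)) for d in vision.landmark_of(a,'fastener')[:4]])"
```

```text
crop origin 222 193 scale 10 proj [252.27226249 223.42765165]
[ 0.506  -0.1986  0.264 ] [-0.58  0.23  1.5   0.    1.42 -0.55]
crop origin 250 164 scale 10 proj [280.78320899 194.79292458]
[ 0.5061 -0.1973  0.2639] [-0.58  0.23  1.5   0.    1.42 -0.55]
gripz [252.12957583 222.95157209] [280.66323547 189.60098906]
flangez [252.40784813 223.06421521] [280.27256074 198.60996178]
[(array([0.509, 0.053, 0.073]), 0.59), (array([ 0.401, -0.276,  0.   ]), 0.58), (array([ 0.47 , -0.169,  0.001]), 0.48)]
[(array([0.517, 0.058, 0.081]), 0.74), (array([ 0.403, -0.274, -0.002]), 0.63), (array([ 0.468, -0.165,  0.001]), 0.59), (array([ 0.523, -0.362, -0.002]), 0.57)]
```

View pics/de.png

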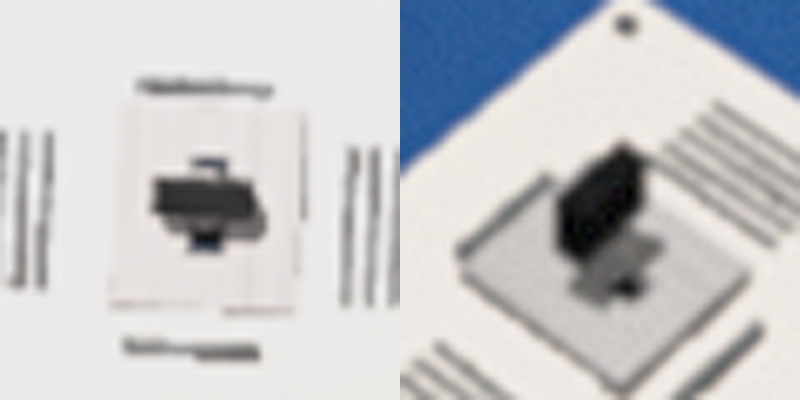

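The grip stands along the case's y, crosswise to the slot. The middle of its top face is at crop (600,172) in the side view, against (604,171) predicted for the locked height.

```bash
python3 -c "
from workcell import bot
print(bot.hand_in())"
```

```text
the job is handed in; nothing more can be done
None
```

The fastener is in the receptacle and locked crosswise to the slot. I let go of it, moved the arm clear and handed the job in at about 15.7 s.

- **Pick:** I took the black-gripped fastener from the grey block and left the two yellow look-alikes and the pink one alone.
- **Insertion:** The T-head went into the slot with no noticeable force.
- **Press and turn:** I pressed about 9 mm against the spring, reading about 9 N, and turned 90° with no rise in force. I then let up and opened the fingers.

**Last checks:**
- The force on the tool fell to about zero after release.
- In both cameras the grip stands across the slot. In the side view its top sits where the locked height predicts, to about a pixel.
- The networks' estimates of the fastener's origin scattered: the top view gave a height of 73 mm and the side view 81 mm, against 77 mm when locked. The side view's position was also 8 mm off in x and 5 mm off in y. I relied on the image check instead.
- The tool drifted about 2.5 mm in x during the turn, with less than 1 N of sideways force at the points where I read it.
- I did not check the meter, the parts box or the screwdriver in a final picture. The arm did not go near them.

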